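# Unlock the test-kit dock and sort its interlocked cartridges by length

### The job

Unload the test kit: guide the blue lever through its Z-shaped gate into the free notch at the far end, which withdraws the yellow keeper bar, then lift the interlocked white cartridges straight up out of the dock, without wrenching them sideways. Sort them, and those standing loose on the desk, by length into the tray's three rows: each one upright and flat on the floor of the row made for its length. When the dock is empty, guide the lever back through the gate fully into the locked notch where it began, so that the bar is closed again; leave the jar, bottle and cup alone.

Things in the scene. Friction and masses are not known exactly. Their poses are not given: they have to be found in the camera images.
- dock: Fixed dock, 8 mm aluminium base, black rib and end walls 53 mm high. Origin under the middle of its four bays (y -62, -27, 28, 63 mm; floor z 8 mm); y runs along the row to the gate at the +y end, nearer the robot. Cartridges, rib and walls interlock by T keys over the full 45 mm height, 2.5 mm play: out only straight up, over 45 mm, maybe dragging a neighbour along. Docked fins reach z 89 mm.
- keeper (a joint): Yellow keeper bar 6 mm thick over the tops of all docked cartridges (z 55 to 61 mm), beside their fins; it blocks them. Slides along dock +x, 0 = closed, 0.045 m = withdrawn clear of them. Friction 1.5 N, no spring. Moved by the blue lever, which rides on it.
- lever (a joint): Blue lever's place along dock +y on the bar, 0 to 0.032 m; friction 1.2 N, no spring. Its pin runs in a Z-shaped slot in a fixed plate (top z 72 mm), 3 mm play: locked notch at keeper 0, lever 0; along dock +y to lever 0.016, only there can lever and bar go along dock +x to keeper 0.045; then +y again into the free notch at keeper 0.045, lever 0.032.
- lever_knob (a point): Centre of the lever's upright blue cylindrical knob, 20 mm diameter, 30 mm tall (z 82 to 112 mm, centre 97 mm). At keeper = lever = 0 it lies at dock x = 20 mm, y = 110 mm, and moves with both joints. Grip it from above.
- tray: Fixed blue tray 204 (x) x 162 mm (y), floor 5 mm, walls 6 mm thick, 23 mm high; origin under its centre. Three open white-floored rows 150 mm long along its y, side by side along its x: 46 mm wide for short, 60 mm for medium, 74 mm for long cartridges. A row takes two cartridges, set across it (their x along tray x), centres about 70 mm apart.
- row_short (a point): Centre of the floor (top side, 5 mm above the desk) of the tray's row for short cartridges, 46 mm wide along x and 150 mm long along y; axes as the tray's; at tray x = -73 mm.
- row_medium (a point): Centre of the floor (top side, 5 mm above the desk) of the tray's row for medium cartridges, 60 mm wide along x and 150 mm long along y; axes as the tray's; at tray x = -14 mm.
- row_long (a point): Centre of the floor (top side, 5 mm above the desk) of the tray's row for long cartridges, 74 mm wide along x and 150 mm long along y; axes as the tray's; at tray x = 59 mm.
- short_a: Short reagent cartridge: white body 36 (x) x 32 (y) x 45 mm high, T key 13.5 mm out of its +y side, slot in -y; on top an upright red fin 14 (x) x 26 (y) x 36 mm high (total 81), gripped across x. Origin: centre of body's underside. 98 g, steel foot. Starts locked in a dock bay (any), axes as the dock's. May be absent.
- medium_a: Medium reagent cartridge: white body 50 (x) x 32 (y) x 45 mm high, T key 13.5 mm out of its +y side, slot in -y; on top an upright red fin 14 (x) x 26 (y) x 36 mm high (total 81), gripped across x. Origin: centre of body's underside. 105 g, steel foot. Starts locked in a dock bay (any), axes as the dock's. May be absent.
- medium_b: Medium reagent cartridge: white body 50 (x) x 32 (y) x 45 mm high, T key 13.5 mm out of its +y side, slot in -y; on top an upright red fin 14 (x) x 26 (y) x 36 mm high (total 81), gripped across x. Origin: centre of body's underside. 105 g, steel foot. Starts locked in a dock bay (any), axes as the dock's. May be absent.
- long_a: Long reagent cartridge: white body 64 (x) x 32 (y) x 45 mm high, T key 13.5 mm out of its +y side, slot in -y; on top an upright red fin 14 (x) x 26 (y) x 36 mm high (total 81), gripped across x. Origin: centre of body's underside. 112 g, steel foot. Starts locked in a dock bay (any), axes as the dock's. May be absent.
- short_b: Short reagent cartridge: white body 36 (x) x 32 (y) x 45 mm high, T key 13.5 mm out of its +y side, slot in -y; on top an upright red fin 14 (x) x 26 (y) x 36 mm high (total 81), gripped across x. Origin: centre of body's underside. 98 g, steel foot. Starts loose on the desk on the robot's side of the tray, yaw within 0.6 rad of it. May be absent.
- long_b: Long reagent cartridge: white body 64 (x) x 32 (y) x 45 mm high, T key 13.5 mm out of its +y side, slot in -y; on top an upright red fin 14 (x) x 26 (y) x 36 mm high (total 81), gripped across x. Origin: centre of body's underside. 112 g, steel foot. Starts loose on the desk on the robot's side of the tray, yaw within 0.6 rad of it. May be absent.
- jar: White jar, 56 mm diameter, 70 mm high, red cap; origin under its centre. A bystander beyond the work, to be left alone.
- bottle: Green bottle, 60 mm diameter, 130 mm high; origin under its centre. A bystander beyond the work, to be left alone.
- cup: Paper cup, 72 mm mouth, 85 mm high; origin under its centre. A bystander beyond the work, to be left alone.

How it is judged:
By the outcome, as a careful person would: the job done as asked, in the order asked, and still so for the second after the job is handed in, with the robot touching nothing.
Of short_a, medium_a, medium_b, long_a only 3 to 4 are there at a start; the rules pass over those that are not, and their reading is None.
Of short_b, long_b only 1 to 2 are there at a start; the rules pass over those that are not, and their reading is None.
At some moment in a run one of short_b, long_b may be knocked a few centimetres aside while the robot is not near it.
It also fails if it takes over 210 s, if anything falls off the work surface, if the arm or the gripper's body presses on something with over 40 N, if the wrist force passes 120 N, or if a joint passes its speed limit or range.

### The arm

A 6-joint arm with a two-finger parallel gripper is mounted at the origin on the work surface. World frame = base frame: x ahead of the robot, y to its left, z up, the work surface at z = 0. Lengths are in m, angles in degrees, forces in N, time in s.
With the tool pointing down it reaches from about 0.35 to 0.95 m from the base axis. Payload 17.4 kg.
Tool frame: the origin (TCP) lies on the mounting face of the last link; the fingertips stand 186 mm ahead of it and the grasp point (between the pads) lies 167 mm ahead of it; z points along the fingers, y is the line along which they close (so a half turn about z gives the same grasp; the last joint's range is limited). The gripper opens to 93 mm and grips with 3 to 60 N. Pads are 15 mm wide; open, the fingers measure 128 mm over their backs; the gripper's body (75 mm by 188 mm) begins 65 mm behind the grasp point.
Start: joints at [-71.264, 6.646, 82.598, -0, 90.757, -2.166], TCP at [0.241, -0.631, 0.405] pointing down, gripper open.
Joint ranges: [-162.19, 162.19], [-47.58, 125.68], [4.15, 143.07], [-65.23, 245.23], [0.69, 171.88], [-170.13, 170.13]. Speed limits (degrees/s): [108.29, 108.29, 127.2, 180, 180, 180].

### API

Orientations are given as [roll, pitch, yaw] about the fixed x, y, z axes, in that order (R = Rz(yaw) Ry(pitch) Rx(roll)).
In Python, from station import arm gives the robot as it stands.
- The arm moves only by the tool pendant, called after "Call:" as name(argument=value, ...), one argument or row to a line, values as JSON. Schema: {"type":"object","properties":{"ticks":{"type":"array","items":{"type":"array","prefixItems":[{"type":"number"},{"type":"array","items":{"type":"number"},"minItems":3,"maxItems":3},{"type":"array","items":{"type":"number"},"minItems":3,"maxItems":3}],"minItems":3,"maxItems":3},"minItems":1,"maxItems":20},"squeeze":{"type":"number"},"only":{"type":"string"},"quiet":{"type":"boolean"},"lines":{"type":"string"}},"required":["ticks"],"additionalProperties":false}. ticks is a list of rows, 1 to 20 of them, each written [opening, [dx, dy, dz], [rx, ry, rz]]: the finger opening in m, then dx, dy, dz in shares of 0.8 m (1.0 is 0.8 m), then a rotation vector rx, ry, rz in shares of 180 degrees (1.0 is 180 degrees); each row is the pose to reach, as a shift and turn from the pose commanded when the call began, along the tool's axes at that moment; what a row does not reach only later rows make up. A row lasts 1/8 s, in which the tool goes at most 0.0625 m and 10.7 degrees, less where a joint would pass 70% of its speed; a pose out of reach is approached as far as the arm can. The fingers move at their own pace and stop on an object; squeeze is the grip in N (left out, the last holds). Time passes only in rows, so rows that do not move let the fingers close. The tool returns the time, the measured TCP pose, the force, the opening and the grip force at its end. only (a regular expression) keeps the lines of the reply that match it, lines (a string "A,B") keeps lines A to B, and quiet returns only ok. No shift or turn number may pass 1 either way. Input that does not fit is refused with a message, and nothing moves.
- arm.get_state(): the state, without advancing time (a new reading comes with each control period).
- arm.get_image(name): name is "side" or "top" or "wrist"; returns (picture, depth): 480x640x3 uint8, red, green, blue; 480x640 float32, m along the optical axis (not along the pixel's ray), 0 where there is no reading.
- arm.camera_model(name): a dict with "fx", "fy", "cx", "cy" (pixels), "extrinsics" (4x4, takes a point from camera to world coordinates). Camera axes: x right, y up, looking along -z (the intrinsics and any distortion apply to the point x, -y, -z); pixel columns grow to the right and rows downward; lengths in m; the calibration is good to about 2 mm. A picture is of the moment at which its call begins: read the wrist's pose just before it. camera_model takes no time and is no camera call; for the wrist camera it gives the pose at the moment of the call.
- arm.job_done(): hands the job in; it is judged then, once.
The state is a dict: "clock": time; "joint_positions": joint angles; "joint_vel": joint speeds; "tau": joint torques, N m; "tcp_pos": TCP position; "tcp_rot": TCP orientation; "force": force on the tool from outside, world axes, zero at the start; "torque": the same for the moment, N m; "grip_width": finger opening in m; "finger_force": force on a finger pad.
Only numpy, scipy, OpenCV 4.12 (cv2) and the standard library are available. Lean on these libraries where they do the work, as an engineer would, in place of code of your own. Each camera call takes 0.05 s, during which the arm holds its last target. There are 200 camera calls.

## Working session

There is one attempt and no reset: what is moved stays moved. The work goes in short steps, Python scripts to look and compute and a tool call to move; the robot and the scene stay as the last step left them, time stands still between calls to the robot, and variables do not carry over. Pictures are saved under pics/ and viewed, at most 14 in all, crops included, and the job is handed in when it is done.

```bash
ls; mkdir -p pics
```

Run:
```python
from station import arm
import cv2,numpy as np
for n in("top","side"):
    p,d=arm.get_image(n); cv2.imwrite(f"pics/{n}0.png",p[:,:,::-1]); np.save(f"{n}0.npy",d)
    print(n,arm.camera_model(n))
s=arm.get_state();print(s)
```

```text
pics
station.py
top {'fx': 447.80408774314907, 'fy': 447.80408774314907, 'cx': 318.1578809468977, 'cy': 237.85696217670178, 'extrinsics': array([[ 0.02649912,  0.99649557, -0.07933706,  0.56489862],
       [-0.99958546,  0.02552021, -0.01332753,  0.00483031],
       [-0.01125612,  0.07965734,  0.99675875,  0.77771301],
       [ 0.        ,  0.        ,  0.        ,  1.        ]])}
side {'fx': 441.24904618507423, 'fy': 441.24904618507423, 'cx': 320.7853537349117, 'cy': 244.36908613801918, 'extrinsics': array([[ 0.92899849,  0.25644012, -0.26683379,  0.40594463],
       [-0.3700601 ,  0.63557518, -0.67756897, -0.52566541],
       [-0.00416293,  0.72820509,  0.68534664,  0.60610824],
       [ 0.        ,  0.        ,  0.        ,  1.        ]])}
{'clock': 0.1, 'joint_positions': array([-7.12660900e+01,  6.67191979e+00,  8.26307570e+01,  8.40481308e-04,
        9.07563800e+01, -2.16770991e+00]), 'joint_vel': array([-0.06309974, -0.05045252, -0.04479614, -0.04109132, -0.06893268,
       -0.03613326]), 'tau': array([ 2.06876961e-03, -7.22893953e+01, -6.23865294e+01,  7.80952326e-02,
        2.27615540e-02, -9.56450458e-05]), 'tcp_pos': array([ 0.24079332, -0.63060759,  0.4040851 ]), 'tcp_rot': array([-1.79941017e+02, -3.07361837e-03,  2.09016290e+01]), 'force': array([-0.31444308, -0.37659007, -0.53786339]), 'torque': array([0.01760766, 0.0113415 , 0.03778759]), 'finger_force': 0.0, 'grip_width': 0.09299325387336363}
```

View pics/top0.png

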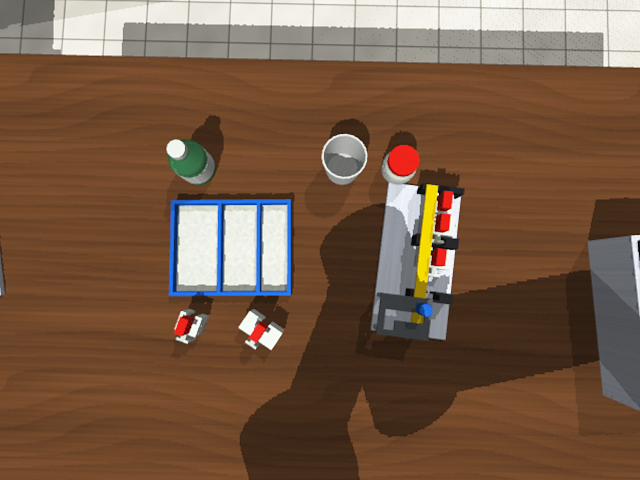

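View pics/side0.png

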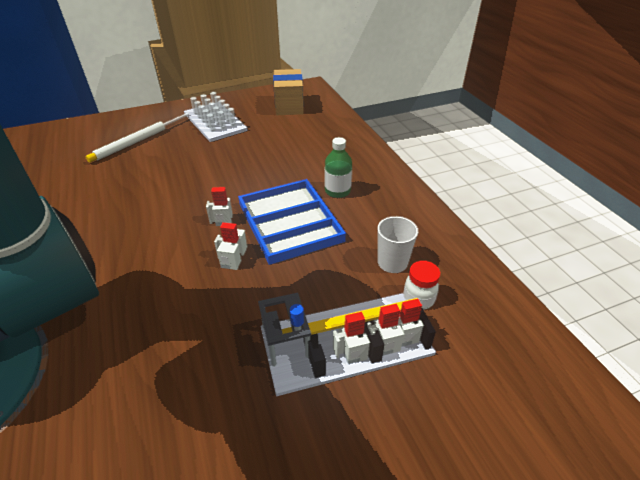

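The top view shows the dock on the right with three docked fins (445,200), (442,223), (440,257). The knob is at (425,310), the tray at (230,247), and the loose cartridges at (187,325), apparently short, and (261,331), apparently long. So dock +x and tray +x both point image-left (world +y), and their +y axes point towards the robot.

Create h.py:
```python
from station import arm
import cv2,numpy as np
from scipy.spatial.transform import Rotation as R
def ray(m,u,v,z):
    "world point at height z of pixel(s)"
    E=m["extrinsics"];u=np.asarray(u,float);v=np.asarray(v,float)
    d=np.stack([(u-m["cx"])/m["fx"],-(v-m["cy"])/m["fy"],-np.ones_like(u)],-1)@E[:3,:3].T
    return E[:3,3]+d*((z-E[2,3])/d[...,2])[...,None]
def cloud(m,d):
    v,u=np.mgrid[:480,:640]
    p=np.stack([(u-m["cx"])/m["fx"]*d,-(v-m["cy"])/m["fy"]*d,-d],-1)
    return p@m["extrinsics"][:3,:3].T+m["extrinsics"][:3,3]
def masks(p):
    h=cv2.cvtColor(p,cv2.COLOR_RGB2HSV);H,S,V=[h[...,i].astype(int) for i in range(3)]
    return dict(red=((H<6)|(H>174))&(S>170)&(V>90),blue=(H>100)&(H<125)&(S>150)&(V>80),yellow=(H>20)&(H<32)&(S>180)&(V>120),white=(S<40)&(V>150))
def rel(world_d,yaw=None):
    "world shift -> tool axes"
    s=arm.get_state();return R.from_euler("xyz",s["tcp_rot"],degrees=True).inv().apply(world_d)
```

Run:
```python
from h import *
p=cv2.imread("pics/top0.png")[:,:,::-1].copy();d=np.load("top0.npy");m=arm.camera_model("top")
P=cloud(m,d);M=masks(p)
for c in("red","blue","yellow"):
    n,l,s,ce=cv2.connectedComponentsWithStats(M[c].astype(np.uint8))
    for i in range(1,n):
        if s[i,4]<25: continue
        q=P[(l==i)&(d>0)]; zt=np.percentile(q[:,2],95); t=q[q[:,2]>zt-.008]
        print(c,s[i],"ztop %.3f"%zt,"top centre",t.mean(0).round(4), "box",t.min(0).round(3),t.max(0).round(3))
        if c=="blue" and s[i,4]>500:
            r=cv2.minAreaRect((t[:,:2]*1000).astype(np.float32));print(r)
m=arm.camera_model("wrist");print(m)
s=arm.get_state();T=np.eye(4);T[:3,:3]=R.from_euler("xyz",s["tcp_rot"],degrees=True).as_matrix();T[:3,3]=s["tcp_pos"]
print((np.linalg.inv(T)@m["extrinsics"]).round(4))
a=p[170:350,360:480];b=p[190:350,160:300]
cv2.imwrite("pics/c1.png",np.hstack([cv2.resize(a,(400,600),interpolation=2),cv2.resize(b,(400,457),interpolation=2) if 0 else cv2.copyMakeBorder(cv2.resize(b,(400,457),interpolation=2),0,143,0,0,0)])[:,:,::-1])
```

```text
red [388 145  32  31 782] ztop 0.073 top centre [ 0.7504 -0.1191  0.071 ] box [ 0.726 -0.144  0.065] [ 0.775 -0.095  0.075]
red [438 190  16  20 195] ztop 0.092 top centre [ 0.6852 -0.1835  0.0895] box [ 0.672 -0.193  0.084] [ 0.699 -0.177  0.093]
red [436 213  14  19 187] ztop 0.092 top centre [ 0.6498 -0.1796  0.0896] box [ 0.637 -0.187  0.084] [ 0.663 -0.173  0.094]
red [433 248  14  18 176] ztop 0.092 top centre [ 0.596  -0.174   0.0897] box [ 0.583 -0.183  0.084] [ 0.609 -0.167  0.094]
red [174 316  20  20 227] ztop 0.084 top centre [0.4792 0.2207 0.082 ] box [0.465 0.211 0.076] [0.492 0.232 0.085]
red [248 322  20  21 187] ztop 0.084 top centre [0.4726 0.1036 0.0823] box [0.458 0.092 0.077] [0.486 0.116 0.086]
blue [ 169  199  122   97 2776] ztop 0.026 top centre [0.6067 0.1631 0.024 ] box [0.524 0.06  0.018] [0.69  0.268 0.029]
((607.1747436523438, 163.79025268554688), (161.1604766845703, 204.61175537109375), 1.532605528831482)
blue [416 303  17  14 170] ztop 0.114 top centre [ 0.5165 -0.146   0.1127] box [ 0.507 -0.156  0.106] [ 0.526 -0.137  0.116]
yellow [ 414  184   24  114 1291] ztop 0.064 top centre [ 0.6229 -0.1573  0.062 ] box [ 0.532 -0.175  0.056] [ 0.714 -0.14   0.067]
{'fx': 385.92414810894564, 'fy': 385.92414810894564, 'cx': 319.75807494436117, 'cy': 231.81989418357833, 'extrinsics': array([[ 0.35626729,  0.90223141,  0.24300638,  0.30720677],
       [-0.93438322,  0.34436115,  0.09134215, -0.60520053],
       [-0.0012702 , -0.25960331,  0.96571451,  0.38376061],
       [ 0.        ,  0.        ,  0.        ,  1.        ]])}
[[-5.000e-04  9.657e-01  2.597e-01  7.110e-02]
 [ 1.000e+00  5.000e-04  4.000e-04 -0.000e+00]
 [ 2.000e-04  2.597e-01 -9.657e-01  2.030e-02]
 [ 0.000e+00  0.000e+00  0.000e+00  1.000e+00]]
```

View pics/c1.png

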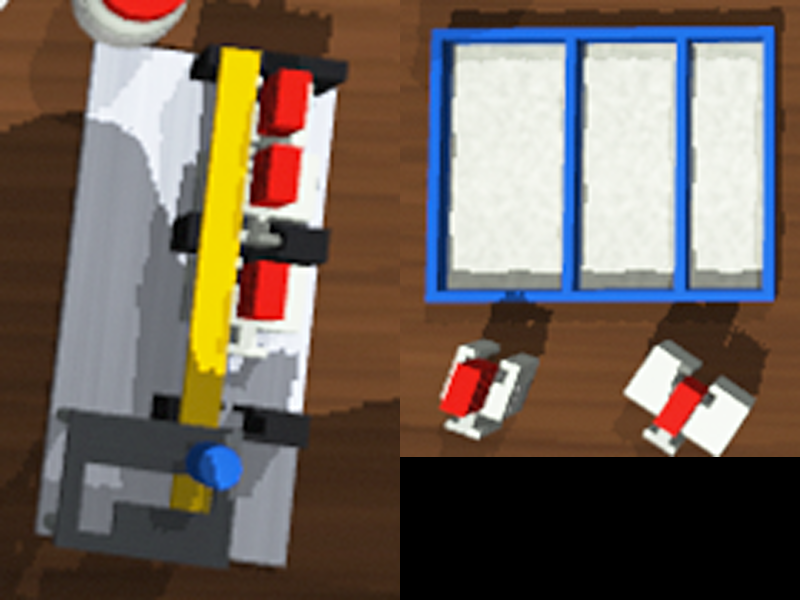

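The crop confirms the dock layout. The gate's Z runs right/top, then left, then left/bottom. The loose cartridge on the left is the short one, and the right one is long by its two wide wings. Next I move above the knob and dock for a close wrist look.

Add to h.py:
```python
def tgt(x,y,zg,yaw=None):
    "grasp-point target in world -> shift, rz in present tool axes"
    s=arm.get_state();r=R.from_euler("xyz",s["tcp_rot"],degrees=True)
    p=s["tcp_pos"]; 
    t=r.inv().apply(np.array([x,y,zg+.167])-p)
    a=R.from_euler("xyz",[180,0,s["tcp_rot"][2] if yaw is None else yaw],degrees=True)
    print("shift",t.round(4),"rot",(r.inv()*a).as_rotvec(degrees=True).round(2),"dist %.3f"%np.linalg.norm(t))
def wr(name):
    m=arm.camera_model("wrist");p,d=arm.get_image("wrist");cv2.imwrite(f"pics/{name}.png",p[:,:,::-1]);np.savez(f"{name}.npz",d=d,E=m["extrinsics"]);return m,p,d
```

```bash
python3 -c "
from h import *
tgt(.56,-.155,.24,-6.1)"
```

```text
shift [ 0.4679 -0.3304 -0.0025] rot [-6.0e-02  1.0e-02  2.7e+01] dist 0.573
```

The manual's scale: shifts go in shares of 0.8 m and turns go in shares of 180 degrees. Converting my numbers, 0.468 m / 0.8 = 0.585, 0.45 m / 0.8 = 0.5625, 27 degrees / 180 = 0.15.

Call:
pendant(
  ticks=[
    [0.093,[0.0625,-0.0438,0],[0,0,0.0167]],
    [0.093,[0.125,-0.0875,0],[0,0,0.0333]],
    [0.093,[0.1875,-0.1313,0],[0,0,0.05]],
    [0.093,[0.25,-0.175,0],[0,0,0.0667]],
    [0.093,[0.3125,-0.2188,0],[0,0,0.0833]],
    [0.093,[0.375,-0.2625,0],[0,0,0.1]],
    [0.093,[0.4375,-0.3075,0],[0,0,0.1167]],
    [0.093,[0.5,-0.3525,0],[0,0,0.1333]],
    [0.093,[0.5625,-0.3963,0],[0,0,0.15]],
    [0.093,[0.585,-0.4125,0],[0,0,0.15]],
    [0.093,[0.585,-0.4125,0],[0,0,0.15]],
    [0.093,[0.585,-0.4125,0],[0,0,0.15]],
  ],
  squeeze=20,
)

```text
clock: 1.6
tcp_pos: [0.5598, -0.1563, 0.4046]
tcp_rot: [180.0, 0.0, -6.1]
force: [-0.9, -0.3, -0.3]
grip_width: 0.0931
finger_force: 0.0
```

Run:
```python
from h import *
m,p,d=wr("w1");P=cloud(m,d);M=masks(p)
for c in("red","blue","yellow"):
    n,l,s,ce=cv2.connectedComponentsWithStats(M[c].astype(np.uint8))
    for i in range(1,n):
        if s[i,4]<150: continue
        q=P[(l==i)&(d>0)]; zt=np.percentile(q[:,2],95); t=q[q[:,2]>zt-.004]
        r=cv2.minAreaRect((t[:,:2]*1000).astype(np.float32))
        print(c,s[i],"ztop %.3f"%zt,"mid",((t.max(0)+t.min(0))/2).round(4),"mean",t.mean(0).round(4),np.round(r[0],1),np.round(r[1],1),round(r[2],2))
```

```text
red [330  24  22  47 875] ztop 0.090 mid [ 0.6852 -0.1849  0.0888] mean [ 0.6854 -0.1848  0.0886] [ 685.3 -185. ] [13.9 26. ] 84.04
red [331  79  19  37 692] ztop 0.090 mid [ 0.6503 -0.1811  0.0884] mean [ 0.6504 -0.1811  0.0886] [ 650.4 -181.2] [13.2 24.9] 84.28
red [330 154  19  36 626] ztop 0.090 mid [ 0.5962 -0.1756  0.0886] mean [ 0.5964 -0.1756  0.0887] [ 596.1 -175.7] [13.1 25.3] 84.27
blue [   0   88  118  186 7673] ztop 0.024 mid [0.6075 0.1129 0.0224] mean [0.6048 0.094  0.0223] [607.5 114.3] [162.9 110.2] 1.05
blue [302 262  25  35 710] ztop 0.113 mid [ 0.5168 -0.1477  0.1111] mean [ 0.5173 -0.1477  0.1115] [ 517.1 -147.8] [19.2 18.4] 8.87
yellow [ 305  148   20   99 1331] ztop 0.062 mid [ 0.5726 -0.1529  0.0607] mean [ 0.5679 -0.1528  0.0607] [ 573.2 -153.4] [16.7 84.5] 83.96
```

View pics/w1.png

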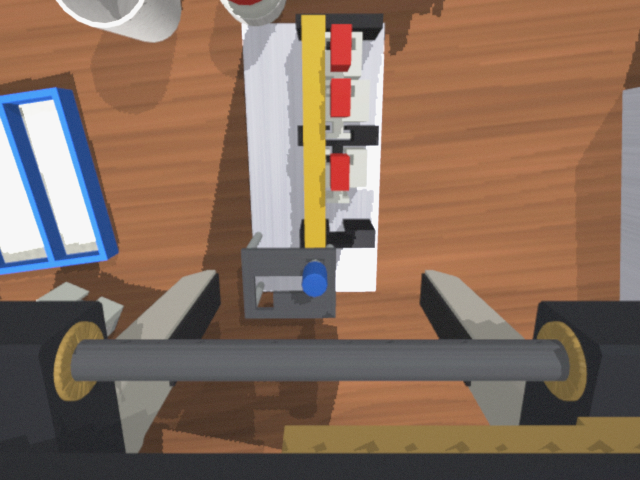

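The wrist view agrees with the top view: the fins are at the right dock pitch, the knob is at (314,278) and the gate plate surrounds it. Next I grip the knob.

```bash
python3 -c "
from h import *
tgt(.5170,-.1477,.100,-5.9)"
```

```text
shift [-0.0434 -0.0042  0.1377] rot [ 0.02  0.01 -0.26] dist 0.144
```

In the tool's units: 0.1377 m / 0.8 = 0.1721, 0.12 m / 0.8 = 0.15.

Call:
pendant(
  ticks=[
    [0.06,[-0.0543,-0.0053,0.0625],[0,0,0]],
    [0.06,[-0.0543,-0.0053,0.1125],[0,0,0]],
    [0.05,[-0.0543,-0.0053,0.15],[0,0,0]],
    [0.05,[-0.0543,-0.0053,0.1721],[0,0,0]],
    [0.0,[-0.0543,-0.0053,0.1721],[0,0,0]],
    [0.0,[-0.0543,-0.0053,0.1721],[0,0,0]],
    [0.0,[-0.0543,-0.0053,0.1721],[0,0,0]],
    [0.0,[-0.0543,-0.0053,0.1721],[0,0,0]],
  ],
  squeeze=20,
)

```text
clock: 2.65
tcp_pos: [0.5177, -0.1466, 0.2678]
tcp_rot: [180.0, -0.1, -6.1]
force: [-0.0, 1.1, 4.4]
grip_width: 0.0195
finger_force: 20.0
```

```bash
python3 -c "
from h import *
tgt(.5170,-.1477,.100,-5.9)"
```

```text
shift [-0.0006  0.0012  0.0008] rot [ 0.02 -0.06 -0.2 ] dist 0.002
```

In the tool's units: -0.016 m / 0.8 = -0.02, -0.012 m / 0.8 = -0.015.

Call:
pendant(
  ticks=[
    [0,[-0.0075,0,0],[0,0,0]],
    [0,[-0.015,0,0],[0,0,0]],
    [0,[-0.02,0,0],[0,0,0]],
    [0,[-0.02,0,0],[0,0,0]],
  ],
  squeeze=20,
)

```text
clock: 3.15
tcp_pos: [0.5013, -0.1449, 0.2678]
tcp_rot: [180.0, -0.1, -6.1]
force: [-1.3, -0.8, 6.7]
grip_width: 0.0195
finger_force: 20.0
```

Call:
pendant(
  ticks=[
    [0,[0,-0.0125,0],[0,0,0]],
    [0,[0,-0.025,0],[0,0,0]],
    [0,[0,-0.0375,0],[0,0,0]],
    [0,[0,-0.05,0],[0,0,0]],
    [0,[0,-0.0563,0],[0,0,0]],
    [0,[0,-0.0563,0],[0,0,0]],
  ],
)

```text
clock: 3.9
tcp_pos: [0.5062, -0.1004, 0.2678]
tcp_rot: [179.9, -0.1, -6.1]
force: [-2.3, -8.2, 6.2]
grip_width: 0.0195
finger_force: 20.0
```

In the tool's units: -0.017 m / 0.8 = -0.0213, -0.012 m / 0.8 = -0.015.

Call:
pendant(
  ticks=[
    [0,[-0.0075,0,0],[0,0,0]],
    [0,[-0.015,0,0],[0,0,0]],
    [0,[-0.0213,0,0],[0,0,0]],
    [0,[-0.0213,0,0],[0,0,0]],
  ],
)

```text
clock: 4.4
tcp_pos: [0.4896, -0.0988, 0.2678]
tcp_rot: [179.9, -0.2, -6.1]
force: [9.1, -8.4, 0.0]
grip_width: 0.0196
finger_force: 20.0
```

Call:
pendant(
  ticks=[
    [0.05,[0,0,0],[0,0,0]],
    [0.05,[0,0,0],[0,0,0]],
    [0.05,[0,0,-0.05],[0,0,0]],
    [0.05,[0,0,-0.125],[0,0,0]],
    [0.09,[0.075,0.025,-0.15],[0,0,0]],
    [0.09,[0.075,0.05,-0.15],[0,0,0]],
    [0.09,[0.075,0.05,-0.15],[0,0,0]],
  ],
)

```text
clock: 5.28
tcp_pos: [0.5448, -0.1454, 0.386]
tcp_rot: [-180.0, 0.1, -6.2]
force: [-0.0, -0.3, -0.1]
grip_width: 0.0756
finger_force: 0.0
```

Run:
```python
from h import *
m,p,d=wr("w2");P=cloud(m,d);M=masks(p)
for c in("red","blue","yellow"):
    n,l,s,ce=cv2.connectedComponentsWithStats(M[c].astype(np.uint8))
    for i in range(1,n):
        if s[i,4]<150: continue
        q=P[(l==i)&(d>0)]; zt=np.percentile(q[:,2],95); t=q[q[:,2]>zt-.004]
        r=cv2.minAreaRect((t[:,:2]*1000).astype(np.float32))
        D=(t.mean(0)-[.6246,-.1789,0])[:2]@np.array([[.103,-.995],[.995,.103]])
        print(c,s[i],"ztop %.3f"%zt,np.round(r[0],1),np.round(r[1],1),round(r[2],2),"dock",D.round(4))
```

```text
red [344   0  24  43 913] ztop 0.090 [ 681.7 -184.4] [13.6 19. ] 84.46 dock [ 0.0005 -0.0573]
red [345  49  22  44 922] ztop 0.090 [ 649.9 -181.2] [13.5 25.1] 84.71 dock [ 0.0004 -0.0256]
red [343 133  22  38 750] ztop 0.090 [ 595.9 -175.6] [13.5 25. ] 84.37 dock [0.0005 0.0287]
blue [   0   64  116  199 8314] ztop 0.023 [607.8 110.8] [161.9 102.2] 1.61 dock [0.2656 0.0511]
blue [252 289  30  38 848] ztop 0.112 [489.7 -99.7] [19.2 18.8] 7.03 dock [0.0647 0.1417]
yellow [258 134  21  27 192] ztop 0.062 [ 604.8 -111.8] [15.9 19.2] 80.51 dock [0.0651 0.0269]
yellow [ 259  152   23   82 1112] ztop 0.062 [ 568.8 -108. ] [16.3 65.4] 84.05 dock [0.0649 0.0672]
yellow [263 267  20  11 172] ztop 0.062 [ 502.6 -101.2] [16.1  9.7] 87.22 dock [0.0647 0.1296]
```

View pics/w2.png

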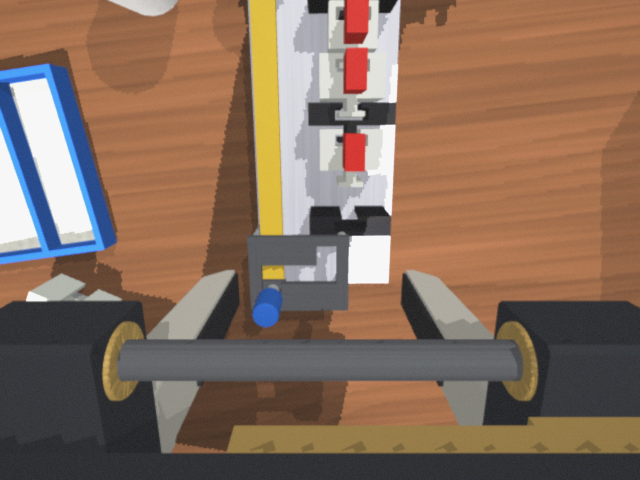

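The keeper is fully withdrawn: knob at dock (65,142). Next I measure body lengths in the dock from the cloud.

Run:
```python
from h import *
z=np.load("w2.npz");m=arm.camera_model("wrist");m["extrinsics"]=z["E"];P=cloud(m,z["d"])[z["d"]>0]
D=(P[:,:2]-[.6246,-.1789])@np.array([[.103,-.995],[.995,.103]])
for b in(-.062,-.027,.028):
    for off in (-.012,.012):
        k=(abs(D[:,1]-b-off)<.003)&(P[:,2]>.045)&(P[:,2]<.060)&(abs(D[:,0])<.045); print(b,off,k.sum(),np.percentile(D[k,0],[1,99]).round(4) if k.sum() else None)
tgt(.5962,-.1757,.076,-5.9)
```

```text
-0.062 -0.012 225 [-0.0174  0.0182]
-0.062 0.012 326 [-0.0173  0.0182]
-0.027 -0.012 356 [-0.0243  0.025 ]
-0.027 0.012 402 [-0.0246  0.0251]
0.028 -0.012 365 [-0.0241  0.0245]
0.028 0.012 318 [-0.0242  0.0246]
shift [0.055  0.0253 0.1429] rot [-0.03  0.11 -0.26] dist 0.155
```

Bays −62, −27 and +28 hold a short and two mediums; long_a is absent. I grasp the +28 one.

In the tool's units: 0.143 m / 0.8 = 0.1788, 0.13 m / 0.8 = 0.1625, -0.26 degrees / 180 = -0.0014.

Call:
pendant(
  ticks=[
    [0.045,[0.0688,0.0316,0.025],[0,0,-0.0014]],
    [0.045,[0.0688,0.0316,0.075],[0,0,-0.0014]],
    [0.045,[0.0688,0.0316,0.125],[0,0,-0.0014]],
    [0.045,[0.0688,0.0316,0.1625],[0,0,-0.0014]],
    [0.045,[0.0688,0.0316,0.1788],[0,0,-0.0014]],
    [0,[0.0688,0.0316,0.1788],[0,0,-0.0014]],
    [0,[0.0688,0.0316,0.1788],[0,0,-0.0014]],
    [0,[0.0688,0.0316,0.1788],[0,0,-0.0014]],
    [0,[0.0688,0.0316,0.1788],[0,0,-0.0014]],
  ],
  squeeze=25,
)

```text
clock: 6.45
tcp_pos: [0.5971, -0.1755, 0.2449]
tcp_rot: [180.0, -0.1, -5.8]
force: [-0.4, 1.1, 4.5]
grip_width: 0.014
finger_force: 25.0
```

Call:
pendant(
  ticks=[
    [0,[0,0,-0.025],[0,0,0]],
    [0,[0,0,-0.05],[0,0,0]],
    [0,[0,0,-0.075],[0,0,0]],
    [0,[0,0,-0.1],[0,0,0]],
    [0,[0,0,-0.125],[0,0,0]],
    [0,[0,0,-0.15],[0,0,0]],
    [0,[0,0,-0.15],[0,0,0]],
  ],
)

```text
clock: 7.32
tcp_pos: [0.5971, -0.1755, 0.366]
tcp_rot: [180.0, -0.1, -5.8]
force: [0.3, -0.9, -1.7]
grip_width: 0.0138
finger_force: 25.0
```

```bash
python3 -c "
from h import *
c=np.array([.6072,.1640]);th=np.radians(91.5);X=np.array([np.cos(th),np.sin(th)]);Y=np.array([-X[1],X[0]])
q=c-.014*X-.035*Y;print(q);tgt(*q,.20,1.5)"
```

```text
[0.64255448 0.15092099]
shift [ 0.012  -0.3294 -0.0012] rot [ 0.04 -0.14 -7.34] dist 0.330
```

In the tool's units: -0.3294 m / 0.8 = -0.4118, -0.3 m / 0.8 = -0.375, -7.3 degrees / 180 = -0.0406.

Call:
pendant(
  ticks=[
    [0,[0.0025,-0.0625,0],[0,0,-0.0056]],
    [0,[0.005,-0.125,0],[0,0,-0.0111]],
    [0,[0.0075,-0.1875,0],[0,0,-0.0167]],
    [0,[0.01,-0.25,0],[0,0,-0.0222]],
    [0,[0.0125,-0.3125,0],[0,0,-0.0278]],
    [0,[0.0138,-0.375,0],[0,0,-0.0333]],
    [0,[0.015,-0.4118,0],[0,0,-0.0406]],
    [0,[0.015,-0.4118,0],[0,0,-0.0406]],
    [0,[0.015,-0.4118,0],[0,0,-0.0406]],
  ],
)

```text
clock: 8.45
tcp_pos: [0.6424, 0.1505, 0.3634]
tcp_rot: [180.0, 0.1, 1.4]
force: [0.8, -0.7, -0.1]
grip_width: 0.0139
finger_force: 25.0
```

Add to h.py:
```python
def blobs(m,p,d,cols=("red","blue"),amin=150,band=.004):
    P=cloud(m,d);M=masks(p)
    for c in cols:
        n,l,s,ce=cv2.connectedComponentsWithStats(M[c].astype(np.uint8))
        for i in range(1,n):
            if s[i,4]<amin: continue
            q=P[(l==i)&(d>0)]; zt=np.percentile(q[:,2],95); t=q[q[:,2]>zt-band]
            r=cv2.minAreaRect((t[:,:2]*1000).astype(np.float32))
            print(c,s[i],"ztop %.3f"%zt,np.round(r[0],1),np.round(r[1],1),round(r[2],2))
```

Run:
```python
from h import *
m,p,d=wr("w3");blobs(m,p,d)
```

```text
red [ 301  261   38   78 2712] ztop 0.208 [643.8 150.3] [22.2 14. ] 1.01
blue [ 179  159  248  143 6328] ztop 0.024 [624.5 163.7] [125.2 204.3] 1.78
blue [613 415  18  26 274] ztop 0.095 [491.  -90.4] [ 3.6 12.5] 78.97
```

View pics/w3.png

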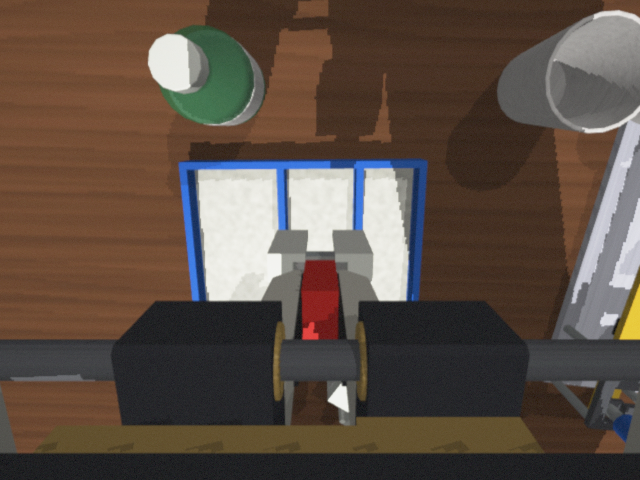

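The tray below matches the estimate (within 1 mm) and the medium hangs straight over its row. I lower it and release.

In the tool's units: 0.121 m / 0.8 = 0.1513, 0.117 m / 0.8 = 0.1463, -0.2 degrees / 180 = -0.0011.

Call:
pendant(
  ticks=[
    [0,[0,0,0.0375],[0,0,-0.0011]],
    [0,[0,0,0.075],[0,0,-0.0011]],
    [0,[0,0,0.1125],[0,0,-0.0011]],
    [0,[0,0,0.1375],[0,0,-0.0011]],
    [0,[0,0,0.1463],[0,0,-0.0011]],
    [0,[0,0,0.1513],[0,0,-0.0011]],
    [0,[0,0,0.1513],[0,0,-0.0011]],
  ],
)

```text
clock: 9.38
tcp_pos: [0.6426, 0.151, 0.2438]
tcp_rot: [-180.0, -0.1, 1.7]
force: [0.1, 0.1, -0.5]
grip_width: 0.0139
finger_force: 25.0
```

Call:
pendant(
  ticks=[
    [0.03,[0,0,0],[0,0,0]],
    [0.03,[0,0,0],[0,0,0]],
    [0.03,[0,0,-0.0375],[0,0,0]],
    [0.03,[0,0,-0.1],[0,0,0]],
    [0.03,[0,0,-0.1625],[0,0,0]],
    [0.03,[0,0,-0.1625],[0,0,0]],
  ],
)

```text
clock: 10.12
tcp_pos: [0.6425, 0.1511, 0.3782]
tcp_rot: [-179.9, -0.4, 1.7]
force: [0.1, -0.0, -0.8]
grip_width: 0.03
finger_force: 0.0
```

```bash
python3 -c "
from h import *
tgt(.6501,-.1811,.2,-5.9)"
```

```text
shift [-0.0022  0.3323  0.0108] rot [-0.1  -0.4   7.56] dist 0.332
```

In the tool's units: 0.3323 m / 0.8 = 0.4154, 0.3 m / 0.8 = 0.375, 7.6 degrees / 180 = 0.0422.

Call:
pendant(
  ticks=[
    [0.045,[0,0.0625,0],[0,0,0.0083]],
    [0.045,[0,0.125,0],[0,0,0.0167]],
    [0.045,[0,0.1875,0],[0,0,0.0222]],
    [0.045,[-0.0013,0.25,0],[0,0,0.0278]],
    [0.045,[-0.0013,0.3125,0],[0,0,0.0333]],
    [0.045,[-0.0025,0.375,0],[0,0,0.0389]],
    [0.045,[-0.0025,0.4154,0.0125],[0,0,0.0422]],
    [0.045,[-0.0025,0.4154,0.0125],[0,0,0.0422]],
    [0.045,[-0.0025,0.4154,0.0125],[0,0,0.0422]],
  ],
)

```text
clock: 11.25
tcp_pos: [0.65, -0.1807, 0.3625]
tcp_rot: [-180.0, 0.0, -5.9]
force: [0.6, 0.1, 0.0]
grip_width: 0.0447
finger_force: 0.0
```

```bash
python3 -c "
from h import *
tgt(.6501,-.1811,.076,-5.9)"
```

```text
shift [0.0002 0.0004 0.1195] rot [-0.02  0.04 -0.03] dist 0.120
```

In the tool's units: 0.1185 m / 0.8 = 0.1481, 0.11 m / 0.8 = 0.1375.

Call:
pendant(
  ticks=[
    [0.045,[0,0,0.05],[0,0,0]],
    [0.045,[0,0,0.1],[0,0,0]],
    [0.045,[0,0,0.1375],[0,0,0]],
    [0.045,[0,0,0.1481],[0,0,0]],
    [0,[0,0,0.1481],[0,0,0]],
    [0,[0,0,0.1481],[0,0,0]],
    [0,[0,0,0.1481],[0,0,0]],
    [0,[0,0,0.1481],[0,0,0]],
  ],
  squeeze=25,
)

```text
clock: 12.25
tcp_pos: [0.6502, -0.1813, 0.2455]
tcp_rot: [180.0, -0.1, -5.9]
force: [-0.2, 0.1, 5.1]
grip_width: 0.0137
finger_force: 25.0
```

Call:
pendant(
  ticks=[
    [0,[0,0,-0.0125],[0,0,0]],
    [0,[0,0,-0.025],[0,0,0]],
    [0,[0,0,-0.0375],[0,0,0]],
    [0,[0,0,-0.05],[0,0,0]],
    [0,[0,0,-0.0625],[0,0,0]],
    [0,[0,0,-0.075],[0,0,0]],
    [0,[0,0,-0.1],[0,0,0]],
    [0,[0,0,-0.1],[0,0,0]],
  ],
)

```text
clock: 13.25
tcp_pos: [0.6503, -0.1813, 0.327]
tcp_rot: [180.0, -0.2, -5.9]
force: [0.7, 0.5, -1.4]
grip_width: 0.0136
finger_force: 25.0
```

Run:
```python
from h import *
p,d=arm.get_image("side");cv2.imwrite("pics/s1.png",cv2.resize(p[180:420,220:480],(650,600))[:,:,::-1])
```

```text
(no output)
```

View pics/s1.png

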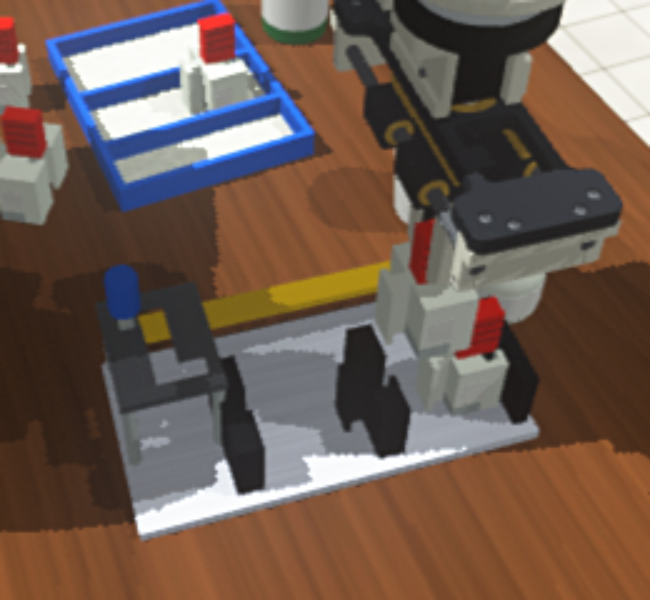

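The medium is clear and the short is still seated in its bay. The first medium stands upright in the middle row. Next is the second medium slot.

```bash
python3 -c "
from h import *
tgt(.572,.1485,.21,1.6)"
```

```text
shift [-0.1117 -0.3199 -0.0516] rot [ 0.03 -0.09 -7.54] dist 0.343
```

In the tool's units: -0.32 m / 0.8 = -0.4, -0.3 m / 0.8 = -0.375, -7.5 degrees / 180 = -0.0417.

Call:
pendant(
  ticks=[
    [0,[0,0,-0.0625],[0,0,0]],
    [0,[-0.025,-0.0625,-0.0625],[0,0,-0.0056]],
    [0,[-0.05,-0.125,-0.0625],[0,0,-0.0111]],
    [0,[-0.075,-0.1875,-0.0625],[0,0,-0.0167]],
    [0,[-0.1,-0.25,-0.0625],[0,0,-0.0222]],
    [0,[-0.1125,-0.3125,-0.0625],[0,0,-0.0278]],
    [0,[-0.125,-0.375,-0.0625],[0,0,-0.0333]],
    [0,[-0.1396,-0.4,-0.0625],[0,0,-0.0417]],
    [0,[-0.1396,-0.4,-0.0625],[0,0,-0.0417]],
    [0,[-0.1396,-0.4,-0.0625],[0,0,-0.0417]],
  ],
)

```text
clock: 14.55
tcp_pos: [0.5722, 0.1482, 0.3742]
tcp_rot: [180.0, 0.0, 1.5]
force: [0.2, -1.2, -0.9]
grip_width: 0.0138
finger_force: 25.0
```

```bash
python3 -c "
from h import *
tgt(.572,.1485,.0755,1.6)"
```

```text
shift [-1.000e-04 -4.000e-04  1.317e-01] rot [ 0.02  0.02 -0.07] dist 0.132
```

In the tool's units: 0.132 m / 0.8 = 0.165, 0.13 m / 0.8 = 0.1625.

Call:
pendant(
  ticks=[
    [0,[0,0,0.0375],[0,0,0]],
    [0,[0,0,0.075],[0,0,0]],
    [0,[0,0,0.1125],[0,0,0]],
    [0,[0,0,0.15],[0,0,0]],
    [0,[0,0,0.1625],[0,0,0]],
    [0,[0,0,0.165],[0,0,0]],
    [0,[0,0,0.165],[0,0,0]],
  ],
)

```text
clock: 15.42
tcp_pos: [0.5724, 0.1484, 0.2434]
tcp_rot: [-180.0, -0.1, 1.5]
force: [0.2, 0.4, -0.8]
grip_width: 0.0137
finger_force: 25.0
```

Call:
pendant(
  ticks=[
    [0.03,[0,0,0],[0,0,0]],
    [0.03,[0,0,0],[0,0,0]],
    [0.03,[0,0,-0.0375],[0,0,0]],
    [0.03,[0,0,-0.1],[0,0,0]],
    [0.03,[0,0,-0.1625],[0,0,0]],
    [0.03,[0,0,-0.1625],[0,0,0]],
  ],
)

```text
clock: 16.18
tcp_pos: [0.5722, 0.1487, 0.3774]
tcp_rot: [-179.9, -0.4, 1.6]
force: [-0.2, 0.1, -0.7]
grip_width: 0.0299
finger_force: 0.0
```

```bash
python3 -c "
from h import *
tgt(.6853,-.1850,.2,-5.9)"
```

```text
shift [0.1038 0.3367 0.0107] rot [-0.1  -0.38  7.47] dist 0.353
```

In the tool's units: 0.3367 m / 0.8 = 0.4209, 0.3 m / 0.8 = 0.375, 7.5 degrees / 180 = 0.0417.

Call:
pendant(
  ticks=[
    [0.045,[0.0125,0.0625,0],[0,0,0.0083]],
    [0.045,[0.0375,0.125,0],[0,0,0.0167]],
    [0.045,[0.0625,0.1875,0],[0,0,0.0222]],
    [0.045,[0.0875,0.25,0],[0,0,0.0278]],
    [0.045,[0.1,0.3125,0],[0,0,0.0333]],
    [0.045,[0.1125,0.375,0],[0,0,0.0389]],
    [0.045,[0.1298,0.4209,0.0125],[0,0,0.0417]],
    [0.045,[0.1298,0.4209,0.0125],[0,0,0.0417]],
    [0.045,[0.1298,0.4209,0.0125],[0,0,0.0417]],
  ],
)

```text
clock: 17.3
tcp_pos: [0.6849, -0.1848, 0.3618]
tcp_rot: [-180.0, 0.1, -5.9]
force: [-0.6, -0.6, 0.2]
grip_width: 0.0452
finger_force: 0.0
```

Run:
```python
from h import *
m,p,d=wr("w4");blobs(m,p,d)
tgt(.6853,-.1850,.076,-5.9)
```

```text
red [ 181  109   74   73 3577] ztop 0.071 [ 751.2 -120.3] [49. 48.] 83.88
red [310 206  21  47 877] ztop 0.090 [ 685.9 -185.3] [12.4 25.7] 83.74
blue [   0  233   74   89 2227] ztop 0.023 [704.1 -17. ] [ 80.7 233.2] 29.01
blue [  0 267  27  73 987] ztop 0.023 [671.8   1.9] [ 30.7 271.9] 27.59
blue [  3 381  27  26 393] ztop 0.024 [624.5   2.3] [ 20.8 336.3] 36.65
shift [0.0005 0.0006 0.1193] rot [-0.01  0.02 -0.01] dist 0.119
```

In the tool's units: 0.1183 m / 0.8 = 0.1479, 0.11 m / 0.8 = 0.1375.

Call:
pendant(
  ticks=[
    [0.045,[0,0,0.05],[0,0,0]],
    [0.045,[0,0,0.1],[0,0,0]],
    [0.045,[0.0009,0,0.1375],[0,0,0]],
    [0.045,[0.0009,0,0.1479],[0,0,0]],
    [0,[0.0009,0,0.1479],[0,0,0]],
    [0,[0.0009,0,0.1479],[0,0,0]],
    [0,[0.0009,0,0.1479],[0,0,0]],
    [0,[0.0009,0,0.1479],[0,0,0]],
  ],
  squeeze=25,
)

```text
clock: 18.35
tcp_pos: [0.6858, -0.1852, 0.2452]
tcp_rot: [180.0, -0.1, -5.9]
force: [-0.3, 0.5, 2.9]
grip_width: 0.0138
finger_force: 25.0
```

Call:
pendant(
  ticks=[
    [0,[0,0,-0.025],[0,0,0]],
    [0,[0,0,-0.05],[0,0,0]],
    [0,[0,0,-0.075],[0,0,0]],
    [0,[0,0,-0.1],[0,0,0]],
    [0,[0,0,-0.125],[0,0,0]],
    [0,[0,0,-0.1625],[0,0,0]],
    [0,[0,0,-0.1625],[0,0,0]],
  ],
)

```text
clock: 19.23
tcp_pos: [0.6858, -0.1852, 0.3776]
tcp_rot: [180.0, -0.2, -5.9]
force: [0.2, -0.1, -0.8]
grip_width: 0.0136
finger_force: 25.0
```

```bash
python3 -c "
from h import *
tgt(.6436,.0915,.21,1.6)"
```

```text
shift [-7.050e-02 -2.708e-01  1.000e-04] rot [ 0.06 -0.23 -7.53] dist 0.280
```

In the tool's units: -0.2708 m / 0.8 = -0.3385, -0.25 m / 0.8 = -0.3125, -7.5 degrees / 180 = -0.0417.

Call:
pendant(
  ticks=[
    [0,[-0.0188,-0.0625,0],[0,0,-0.0083]],
    [0,[-0.0375,-0.125,0],[0,0,-0.0167]],
    [0,[-0.0563,-0.1875,0],[0,0,-0.025]],
    [0,[-0.075,-0.25,0],[0,0,-0.0333]],
    [0,[-0.085,-0.3125,0],[0,0,-0.0389]],
    [0,[-0.0881,-0.3385,0],[0,0,-0.0417]],
    [0,[-0.0881,-0.3385,0],[0,0,-0.0417]],
    [0,[-0.0881,-0.3385,0],[0,0,-0.0417]],
  ],
)

```text
clock: 20.23
tcp_pos: [0.6438, 0.0905, 0.3739]
tcp_rot: [180.0, 0.0, 1.5]
force: [0.2, -0.2, -0.4]
grip_width: 0.0137
finger_force: 25.0
```

```bash
python3 -c "
from h import *
tgt(.6436,.0915,.0755,1.6)"
```

```text
shift [-1.000e-04 -1.000e-03  1.314e-01] rot [ 0.02  0.03 -0.09] dist 0.131
```

Then the next look: above the loose cartridges, near (0.475, 0.16).

In the tool's units: 0.132 m / 0.8 = 0.165, 0.13 m / 0.8 = 0.1625.

Call:
pendant(
  ticks=[
    [0,[0,-0.0013,0.0375],[0,0,0]],
    [0,[0,-0.0013,0.075],[0,0,0]],
    [0,[0,-0.0013,0.1125],[0,0,0]],
    [0,[0,-0.0013,0.15],[0,0,0]],
    [0,[0,-0.0013,0.1625],[0,0,0]],
    [0,[0,-0.0013,0.165],[0,0,0]],
    [0,[0,-0.0013,0.165],[0,0,0]],
  ],
)

```text
clock: 21.1
tcp_pos: [0.6438, 0.092, 0.2431]
tcp_rot: [-180.0, -0.1, 1.5]
force: [-0.8, 0.1, -0.9]
grip_width: 0.0139
finger_force: 25.0
```

Call:
pendant(
  ticks=[
    [0.03,[0,0,0],[0,0,0]],
    [0.03,[0,0,0],[0,0,0]],
    [0.03,[0,0,-0.0375],[0,0,0]],
    [0.03,[0,0,-0.1],[0,0,0]],
    [0.06,[-0.075,-0.025,-0.15],[0,0,0]],
    [0.06,[-0.1375,-0.0625,-0.175],[0,0,0]],
    [0.06,[-0.2,-0.0875,-0.1875],[0,0,0]],
    [0.06,[-0.225,-0.0875,-0.2],[0,0,0]],
    [0.06,[-0.225,-0.0875,-0.2],[0,0,0]],
  ],
)

```text
clock: 22.22
tcp_pos: [0.4606, 0.1578, 0.4039]
tcp_rot: [-180.0, -0.2, 1.6]
force: [-0.2, 0.2, -0.7]
grip_width: 0.0596
finger_force: 0.0
```

Run:
```python
from h import *
m,p,d=wr("w5");blobs(m,p,d)
```

```text
red [328  53  20  41 757] ztop 0.087 [572.2 148.3] [25.1 13.7] 1.88
red [228 175  32  39 748] ztop 0.082 [478.5 221.2] [13.9 26.6] 71.88
red [369 187  34  40 692] ztop 0.082 [471.8 104.2] [14.2 26.2] 58.49
blue [ 197    0  244  138 6494] ztop 0.024 [580.7 162.2] [111.5 204.4] 1.64
```

View pics/w5.png

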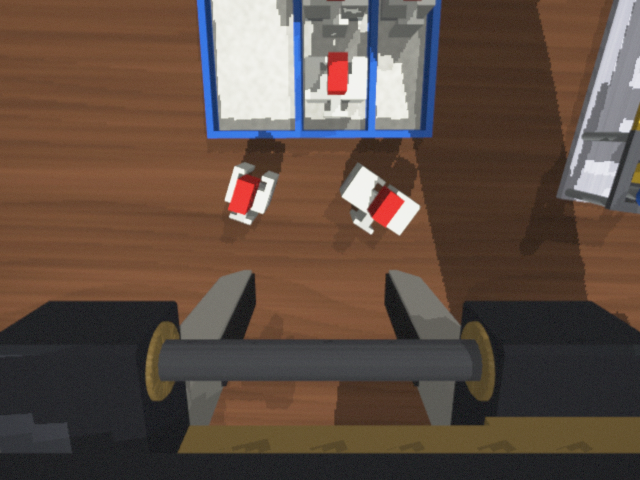

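The view shows the loose short at (244,193), the long at (381,200), both with keys toward the robot; medium row is well placed. Short one first.

```bash
python3 -c "
from h import *
tgt(.4785,.2212,.069,-18.1)"
```

```text
shift [ 0.0184 -0.063   0.167 ] rot [-0.04 -0.11 19.69] dist 0.179
```

In the tool's units: 0.167 m / 0.8 = 0.2088, -0.063 m / 0.8 = -0.0788, 19.7 degrees / 180 = 0.1094.

Call:
pendant(
  ticks=[
    [0.045,[0.023,-0.05,0.0375],[0,0,0.0556]],
    [0.045,[0.023,-0.0788,0.075],[0,0,0.1094]],
    [0.045,[0.023,-0.0788,0.125],[0,0,0.1094]],
    [0.045,[0.023,-0.0788,0.175],[0,0,0.1094]],
    [0.045,[0.023,-0.0788,0.2],[0,0,0.1094]],
    [0.045,[0.023,-0.0788,0.2088],[0,0,0.1094]],
    [0,[0.023,-0.0788,0.2088],[0,0,0.1094]],
    [0,[0.023,-0.0788,0.2088],[0,0,0.1094]],
    [0,[0.023,-0.0788,0.2088],[0,0,0.1094]],
    [0,[0.023,-0.0788,0.2088],[0,0,0.1094]],
  ],
  squeeze=25,
)

```text
clock: 23.52
tcp_pos: [0.4785, 0.2211, 0.2359]
tcp_rot: [-180.0, -0.0, -18.1]
force: [-0.4, 0.2, 3.1]
grip_width: 0.0142
finger_force: 25.0
```

Call:
pendant(
  ticks=[
    [0,[0,0,-0.05],[0,0,0]],
    [0,[0,0,-0.1125],[0,0,0]],
    [0,[0,0,-0.175],[0,0,0]],
    [0,[0,0,-0.175],[0,0,0]],
  ],
)

```text
clock: 24.02
tcp_pos: [0.4785, 0.2211, 0.3795]
tcp_rot: [-179.8, -0.3, -18.1]
force: [-0.2, -0.1, -1.9]
grip_width: 0.0139
finger_force: 25.0
```

```bash
python3 -c "
from h import *
tgt(.5736,.0895,.21,1.6)"
```

```text
shift [0.1313 0.0955 0.0027] rot [ -0.18  -0.31 -19.73] dist 0.162
```

In the tool's units: 0.1313 m / 0.8 = 0.1641, 0.12 m / 0.8 = 0.15, -19.7 degrees / 180 = -0.1094.

Call:
pendant(
  ticks=[
    [0,[0.05,0.0375,0],[0,0,-0.0444]],
    [0,[0.1,0.075,0],[0,0,-0.0889]],
    [0,[0.15,0.1125,0],[0,0,-0.1094]],
    [0,[0.1641,0.1194,0],[0,0,-0.1094]],
    [0,[0.1641,0.1194,0],[0,0,-0.1094]],
    [0,[0.1641,0.1194,0],[0,0,-0.1094]],
  ],
)

```text
clock: 24.78
tcp_pos: [0.5729, 0.0902, 0.3748]
tcp_rot: [-180.0, 0.0, 1.6]
force: [2.1, 0.1, -1.2]
grip_width: 0.0136
finger_force: 25.0
```

```bash
python3 -c "
from h import *
tgt(.5736,.0895,.074,1.6)"
```

```text
shift [0.0007 0.0008 0.1338] rot [-0.01  0.04 -0.02] dist 0.134
```

Call:
pendant(
  ticks=[
    [0,[0,0.0006,0.0375],[0,0,0]],
    [0,[0,0.0006,0.075],[0,0,0]],
    [0,[0,0.0006,0.1125],[0,0,0]],
    [0,[0,0.0006,0.15],[0,0,0]],
    [0,[0,0.0006,0.165],[0,0,0]],
    [0,[0,0.0006,0.1675],[0,0,0]],
    [0,[0,0.0006,0.1675],[0,0,0]],
  ],
)

```text
clock: 25.65
tcp_pos: [0.5736, 0.0891, 0.2423]
tcp_rot: [-180.0, -0.1, 1.6]
force: [0.1, -0.4, -0.5]
grip_width: 0.0138
finger_force: 25.0
```

Call:
pendant(
  ticks=[
    [0.03,[0,0,0],[0,0,0]],
    [0.03,[0,0,0],[0,0,0]],
    [0.03,[0,0,-0.0375],[0,0,0]],
    [0.03,[0,0,-0.1],[0,0,0]],
    [0.06,[-0.05,-0.025,-0.15],[0,0,0.0278]],
    [0.06,[-0.125,-0.0375,-0.175],[0,0,0.0833]],
    [0.06,[-0.1625,-0.0375,-0.175],[0,0,0.1389]],
    [0.06,[-0.1625,-0.0375,-0.175],[0,0,0.1833]],
    [0.06,[-0.1625,-0.0375,-0.175],[0,0,0.1833]],
  ],
)

```text
clock: 26.78
tcp_pos: [0.4424, 0.1153, 0.3818]
tcp_rot: [-180.0, -0.1, -31.4]
force: [0.9, -0.3, -0.2]
grip_width: 0.0598
finger_force: 0.0
```

Run:
```python
from h import *
m,p,d=wr("w6");blobs(m,p,d)
```

```text
red [ 98   0  54  26 677] ztop 0.087 [636.4 150.7] [17.2 14.2] 1.96
red [231  20  40  47 886] ztop 0.087 [573.1  88.7] [25.7 13.5] 0.21
red [ 158   72   52   45 1280] ztop 0.087 [572.4 148.2] [25.5 14.4] 1.33
red [302 164  22  39 726] ztop 0.082 [472.  103.6] [13.3 25.8] 58.63
blue [   7    0  317  220 9384] ztop 0.024 [606.3 163.2] [162.9 204.2] 1.82
blue [553   0  49  16 497] ztop 0.111 [481.9 -93.4] [10.9  2.5] 52.1
blue [124  57  51  70 530] ztop 0.024 [601.6 181.3] [64.4  5.8] 1.39
```

```bash
python3 -c "
from h import *
tgt(.472,.1037,.069,-31.4)"
```

```text
shift [ 0.031  -0.0053  0.1456] rot [-0.02 -0.03  0.14] dist 0.149
```

In the tool's units: 0.1456 m / 0.8 = 0.182, 0.12 m / 0.8 = 0.15.

Call:
pendant(
  ticks=[
    [0.045,[0.0388,-0.0066,0.0375],[0,0,0]],
    [0.045,[0.0388,-0.0066,0.1],[0,0,0]],
    [0.045,[0.0388,-0.0066,0.15],[0,0,0]],
    [0.045,[0.0388,-0.0066,0.182],[0,0,0]],
    [0.045,[0.0388,-0.0066,0.182],[0,0,0]],
    [0,[0.0388,-0.0066,0.182],[0,0,0]],
    [0,[0.0388,-0.0066,0.182],[0,0,0]],
    [0,[0.0388,-0.0066,0.182],[0,0,0]],
    [0,[0.0388,-0.0066,0.182],[0,0,0]],
  ],
  squeeze=25,
)

```text
clock: 27.95
tcp_pos: [0.4719, 0.1037, 0.2358]
tcp_rot: [-180.0, -0.0, -31.4]
force: [0.3, 1.3, 1.3]
grip_width: 0.0136
finger_force: 25.0
```

Call:
pendant(
  ticks=[
    [0,[0,0,-0.05],[0,0,0]],
    [0,[0,0,-0.1125],[0,0,0]],
    [0,[0,0,-0.175],[0,0,0]],
    [0,[0,0,-0.175],[0,0,0]],
  ],
)

```text
clock: 28.45
tcp_pos: [0.472, 0.1037, 0.3796]
tcp_rot: [-179.8, -0.3, -31.4]
force: [-0.2, -0.1, -1.3]
grip_width: 0.0135
finger_force: 25.0
```

```bash
python3 -c "
from h import *
tgt(.640,.2235,.21,1.6)"
```

```text
shift [ 0.0808 -0.1898  0.0037] rot [ -0.14  -0.31 -33.03] dist 0.206
```

In the tool's units: -0.1898 m / 0.8 = -0.2373, -0.15 m / 0.8 = -0.1875, -33 degrees / 180 = -0.1833.

Call:
pendant(
  ticks=[
    [0,[0.025,-0.0625,0],[0,0,-0.05]],
    [0,[0.05,-0.125,0],[0,0,-0.1]],
    [0,[0.075,-0.1875,0],[0,0,-0.15]],
    [0,[0.101,-0.2373,0],[0,0,-0.1833]],
    [0,[0.101,-0.2373,0],[0,0,-0.1833]],
    [0,[0.101,-0.2373,0],[0,0,-0.1833]],
  ],
)

```text
clock: 29.2
tcp_pos: [0.6395, 0.2233, 0.3743]
tcp_rot: [180.0, 0.1, 1.5]
force: [-0.2, -0.6, -0.0]
grip_width: 0.0141
finger_force: 25.0
```

```bash
python3 -c "
from h import *
tgt(.640,.2235,.074,1.6)"
```

```text
shift [ 0.0007 -0.0003  0.1333] rot [ 0.03  0.11 -0.09] dist 0.133
```

Lower and release, then head back toward the lever knob, with a check of the tray from above on the way.

The manual's scale: shifts go in shares of 0.8 m and turns go in shares of 180 degrees. Converting my numbers, 0.1335 m / 0.8 = 0.1669, 0.131 m / 0.8 = 0.1638.

Call:
pendant(
  ticks=[
    [0,[0,0,0.0375],[0,0,0]],
    [0,[0,0,0.075],[0,0,0]],
    [0,[0,0,0.1125],[0,0,0]],
    [0,[0,0,0.15],[0,0,0]],
    [0,[0,0,0.1638],[0,0,0]],
    [0,[0,0,0.1669],[0,0,0]],
    [0,[0,0,0.1669],[0,0,0]],
  ],
)

```text
clock: 30.08
tcp_pos: [0.6399, 0.2234, 0.2435]
tcp_rot: [-180.0, -0.1, 1.5]
force: [-0.5, -0.6, -0.9]
grip_width: 0.014
finger_force: 25.0
```

Call:
pendant(
  ticks=[
    [0.03,[0,0,0],[0,0,0]],
    [0.03,[0,0,0],[0,0,0]],
    [0.03,[0,0,-0.0375],[0,0,0]],
    [0.03,[0,0,-0.1],[0,0,0]],
    [0.06,[-0.05,0.075,-0.15],[0,0,0]],
    [0.06,[-0.1,0.15,-0.15],[0,0,0.0167]],
    [0.06,[-0.125,0.225,-0.15],[0,0,0.0278]],
    [0.06,[-0.1375,0.3,-0.15],[0,0,0.0389]],
    [0.06,[-0.15,0.375,-0.15],[0,0,0.0389]],
    [0.06,[-0.15,0.3938,-0.15],[0,0,0.0417]],
    [0.06,[-0.15,0.3938,-0.15],[0,0,0.0417]],
  ],
)

```text
clock: 31.45
tcp_pos: [0.528, -0.0968, 0.3626]
tcp_rot: [180.0, -0.0, -6.1]
force: [-0.4, -0.6, 0.3]
grip_width: 0.0598
finger_force: 0.0
```

Run:
```python
from h import *
m,p,d=wr("w7");blobs(m,p,d,("blue",))
m=arm.camera_model("top");p,d=arm.get_image("top")
cv2.imwrite("pics/t2.png",cv2.resize(p[180:350,150:300],(530,600))[:,:,::-1]);blobs(m,p,d,amin=25)
tgt(.4897,-.0995,.1,-5.9)
```

```text
blue [   0   29  150  224 7129] ztop 0.024 [607.4 122.5] [162.5 125.4] 1.61
blue [ 43 140  29  30 599] ztop 0.023 [601.5 115.1] [24.1  6.9] 1.32
blue [316 274  29  42 988] ztop 0.112 [490.  -99.4] [18.9 18.6] 64.59
red [388 145  32  31 757] ztop 0.073 [ 750.8 -119.9] [47.8 48.2] 2.0
red [180 214  14  18 183] ztop 0.089 [640.1 223.6] [14.2 23.8] 89.85
red [226 214  13  18 197] ztop 0.089 [641.3 151.3] [25.1 14.2] 1.8
red [264 214  11  18 190] ztop 0.089 [643.3  92.1] [24.1 14.3] 1.04
red [226 258  12  17 177] ztop 0.089 [572.9 148.2] [24.8 14.4] 2.32
red [264 259  11  16 156] ztop 0.090 [573.7  88.5] [23.1 12.8] 1.93
blue [ 169  199  122   97 2373] ztop 0.026 [606.8 163.7] [161.2 204. ] 1.82
shift [-0.038   0.0089  0.0954] rot [-0.01 -0.03 -0.08] dist 0.103
```

View pics/t2.png

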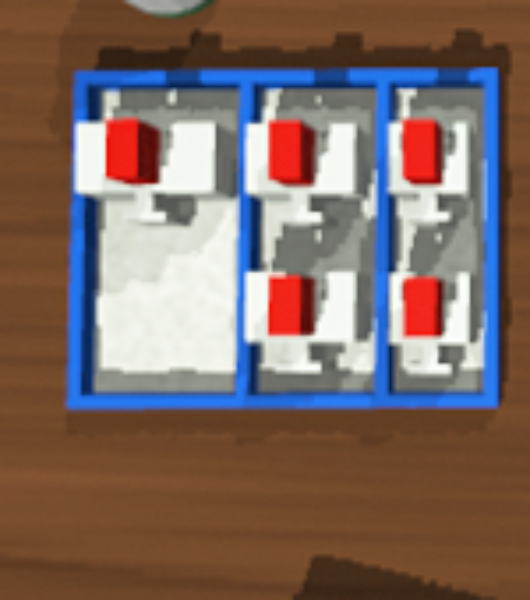

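All five cartridges stand upright at the same fin height in their rows, with nothing riding on a wall. The knob is unchanged at the free notch, so I grip it and run the gate backwards.

In the tool's units: 0.0954 m / 0.8 = 0.1193, 0.095 m / 0.8 = 0.1188.

Call:
pendant(
  ticks=[
    [0.05,[-0.0475,0.0111,0.05],[0,0,0]],
    [0.05,[-0.0475,0.0111,0.0938],[0,0,0]],
    [0.05,[-0.0475,0.0111,0.1188],[0,0,0]],
    [0.05,[-0.0475,0.0111,0.1193],[0,0,0]],
    [0,[-0.0475,0.0111,0.1193],[0,0,0]],
    [0,[-0.0475,0.0111,0.1193],[0,0,0]],
    [0,[-0.0475,0.0111,0.1193],[0,0,0]],
    [0,[-0.0475,0.0111,0.1193],[0,0,0]],
  ],
  squeeze=20,
)

```text
clock: 32.55
tcp_pos: [0.4898, -0.0996, 0.2672]
tcp_rot: [180.0, -0.0, -5.9]
force: [1.1, -0.2, 2.5]
grip_width: 0.0196
finger_force: 20.0
```

Call:
pendant(
  ticks=[
    [0,[0.0075,0,0],[0,0,0]],
    [0,[0.015,0,0],[0,0,0]],
    [0,[0.02,0,0],[0,0,0]],
    [0,[0.02,0,0],[0,0,0]],
    [0,[0.02,0.0125,0],[0,0,0]],
    [0,[0.02,0.025,0],[0,0,0]],
    [0,[0.02,0.0375,0],[0,0,0]],
    [0,[0.02,0.05,0],[0,0,0]],
    [0,[0.02,0.0563,0],[0,0,0]],
    [0,[0.02,0.0563,0],[0,0,0]],
  ],
)

```text
clock: 33.8
tcp_pos: [0.5016, -0.1461, 0.2672]
tcp_rot: [-179.9, -0.1, -6.0]
force: [3.0, 3.0, 5.9]
grip_width: 0.0195
finger_force: 20.0
```

In the tool's units: 0.0175 m / 0.8 = 0.0219, 0.0165 m / 0.8 = 0.0206.

Call:
pendant(
  ticks=[
    [0,[0.0075,0,0],[0,0,0]],
    [0,[0.015,0,0],[0,0,0]],
    [0,[0.0206,0,0],[0,0,0]],
    [0,[0.0219,0,0],[0,0,0]],
    [0,[0.0219,0,0],[0,0,0]],
  ],
)

```text
clock: 34.42
tcp_pos: [0.5183, -0.1477, 0.2671]
tcp_rot: [-180.0, 0.2, -5.9]
force: [-14.1, 3.7, 14.1]
grip_width: 0.0194
finger_force: 20.0
```

Call:
pendant(
  ticks=[
    [0.05,[0,0,0],[0,0,0]],
    [0.05,[0,0,0],[0,0,0]],
    [0.05,[0,0,-0.05],[0,0,0]],
    [0.05,[0,0,-0.125],[0,0,0]],
    [0.09,[0.05,0,-0.1875],[0,0,0]],
    [0.09,[0.05,0,-0.1875],[0,0,0]],
  ],
)

```text
clock: 35.17
tcp_pos: [0.5598, -0.1521, 0.4204]
tcp_rot: [179.9, -0.3, -5.9]
force: [-0.5, -0.2, -1.1]
grip_width: 0.0655
finger_force: 0.0
```

Run:
```python
from h import *
m,p,d=wr("w8");blobs(m,p,d,("blue","yellow"))
```

```text
blue [   0   91  128  180 4992] ztop 0.024 [607.4 123.1] [162.6 127. ] 1.28
blue [ 39 180  23  25 380] ztop 0.023 [599.6 114.7] [22.7  6.9] 2.61
blue [308 258  23  32 624] ztop 0.113 [ 516.7 -147.6] [17.7 19.2] 84.58
yellow [ 310  156   19   87 1013] ztop 0.062 [ 570.5 -153. ] [16.5 77.9] 84.34
```

View pics/w8.png

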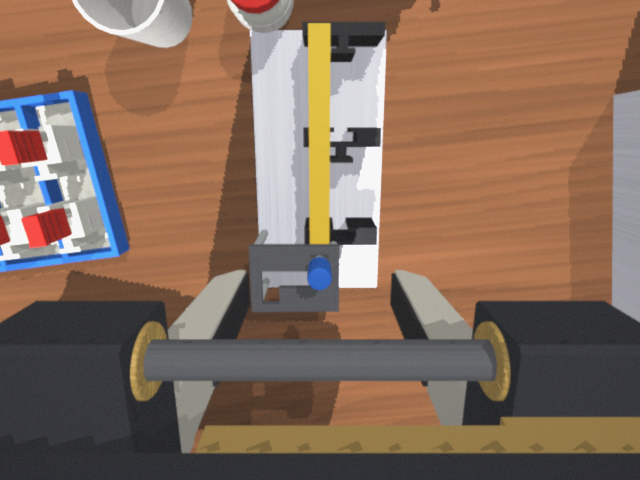

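The knob at (319,272) is back at its starting place within measurement noise, having been pressed against the stop. The bar is closed and the dock is empty, so I hand in.

```bash
python3 -c "
from station import arm
print(arm.job_done())"
```

```text
the job is handed in; nothing more can be done
None
```

The job is handed in: all five cartridges present stand upright in their rows, the dock is empty, and the lever is back in its locked notch with the keeper bar closed.

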